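Trip the towel dispenser's hidden catch with its T-key and tilt the cover open

ROBOT

A 7-joint arm with a two-finger parallel gripper is mounted at the origin on the work surface. World frame = base frame: x ahead of the robot, y to its left, z up, the work surface at z = 0. Lengths are in m, angles in rad, forces in N, time in s.
With the tool pointing down it reaches from about 0.425 to 0.8 m from the base axis. Payload 8.3 kg.
Tool frame: the origin (TCP) lies at the very end of the fingers, on their centre line; the grasp point (between the pads) lies 19 mm behind it; z points along the fingers, y is the line along which they close (so a half turn about z gives the same grasp; the last joint's range is limited). The gripper opens to 85 mm and grips with 20 to 120 N. Pads are 22 mm wide; open, the fingers measure 114 mm over their backs; the gripper's body (76 mm by 85 mm) begins 54 mm behind the grasp point. The pads swing forward as they close: fully open they stand 13 mm farther back than shut.
Start: joints at [-1.371, 0.383, 0.016, 1.37, -0.006, 1.388, -0.046], TCP at [0.162, 0.604, 0.231] pointing down, gripper open.
Joint ranges: [-2.95, 2.95], [-0.25, 2.06], [-1.52, 1.56], [0.18, 2.33], [-1.44, 4.58], [0.02, 2.06], [-3.01, 3.01]. Speed limits (rad/s): [2.39, 2.39, 3.01, 3.01, 3.14, 3.14, 3.14].

INTERFACE

Orientations are given as a rotation vector (axis times angle).
In Python, from workcell import telemetry, eyes, ticket gives the robot as it stands.
- The arm moves only by the tool drive_tool, never from a script. Its arguments are lists of equal length, an entry for each row: "delta_rot": the turn, a rotation vector about the tool's x, y, z in rad, a list of three; "dp": the shift along the tool's x, y, z in mm, a list of three; "jaw": the finger opening in mm, from 0 to 85.4. A call has exactly 10 rows; each row is the pose to reach, as a shift and turn from the pose commanded when the call began, along the tool's axes at that moment; what a row does not reach only later rows make up. A row lasts 1/10 s, in which the tool goes at most 50 mm and 8.59 degrees, less where a joint would pass 70% of its speed; a pose out of reach is approached as far as the arm can. A call with a gripper value outside its range is refused whole. The fingers move at their own pace and stop on an object; "newtons" is the grip in N (left out, the last holds). Time passes only in rows, so rows that repeat a pose let the fingers close, or fill a call up. It gives the time, the measured TCP pose, the force, the opening and the grip force at its end, in the units of the state.
- telemetry.get_obs(): the state, without advancing time (a new reading comes with each control period).
- eyes.snapshot(name): name is "side" or "top" or "wrist"; returns a dict with "color" (480x640x3 uint8, red, green, blue), "range_z" (480x640 float32, m along the optical axis (not along the pixel's ray), 0 where there is no reading), "intrinsics" (3x3 intrinsics, pixels), "k1" (the pictures are not rectified: a ray, as slopes to the right and down, at radius r is drawn at 1 + k1 r^2 times it, then the intrinsics apply), "pose" (4x4, takes a point from camera to world coordinates). Camera axes: x right, y down, z forward; pixel columns grow to the right and rows downward; lengths in m; the calibration is good to about 2 mm. A picture is of the moment at which its call begins.
- ticket.hand_in(): hands the job in; it is judged then, once.
The state is a dict: "t": time; "qpos": joint angles; "dq": joint speeds; "effort": joint torques, N m; "position": TCP position; "eef_rot": TCP orientation; "force": force on the tool from outside, world axes, zero at the start; "wrist_torque": the same for the moment, N m; "grip_width": finger opening in m; "gripper_force": force on a finger pad.
Only numpy, scipy, OpenCV 4.12 (cv2) and the standard library are available. Lean on these libraries where they do the work, as an engineer would, in place of code of your own. Each camera call takes 0.05 s, during which the arm holds its last target. There are 200 camera calls.

TASK

Open the empty folded-towel dispenser for refilling: take its T-key out of the steel cup, put the pin down the key hole in the dispenser's top and press gently, never forcing it, until the hidden spring catch lets go and the front cover springs ajar. Then tilt the front cover all the way open, and hang the key back across the rim of the steel cup, which stays standing; leave the lunch box, sauce dish and rice paddle where they are.

Things in the scene. Friction and masses are not known exactly. Their poses are not given: they have to be found in the camera images.
- dispenser: White folded-towel dispenser on grip feet (it does not shift): 270 wide (its y) x 140 deep (its x) x 170 high. Origin: centre of its underside, z up; its front, closed by a grey cover, faces its own -x. The flat white top is 5 thick; its front edge lies 64 in front of the origin (x = -64). The key hole is in this top. Sizes in mm.
- key_hole (a point): Centre of the key hole's mouth, in the plane of the dispenser's top (170 above the counter), 18 in front of the dispenser's origin, midway across, ringed by a thin dark bead. Round hole, 8 in diameter, vertical, through the 5 thick top. The catch lies straight below. Sizes in mm.
- catch (a point): Highest place, 10 below the mouth, where the hidden catch's push pad (12 wide) may lie; its true face is anywhere from 10 to 30 below the mouth, set by hand, not measurable from outside. It is sprung: 4 N at first touch, about 9 N when it lets go after 5.5 of travel (the cover then springs ajar, pin still in the hole), hard stop at 6.5. Over 16 N on the key bends it. Sizes in mm.
- cover (a joint): Tilt angle of the front cover in rad: 0 shut and caught, about 0.3 when the catch has just let go (sprung ajar), 1.0 fully open on its stop. It tilts out at the top, towards the dispenser's -x. Its hinge is a little stiff: the cover stays where left up to about 0.35 and, from about 0.6, sinks slowly to its stop by itself.
- cover_edge (a point): Point on the grey cover's inner face at its top edge, 70 to the +y side of the middle; moves with the cover (264 wide, 156 high, 5 thick). Ajar, a gap of about 50 opens between this edge and the front edge of the top: closed fingertips fit in to push the cover out and down. In the gap: a 30 wide keeper at the middle, a plunger 50 down at 95 to the -y side. Sizes in mm.
- cover_hinge (a point): Point on the cover's hinge line (parallel to the dispenser's y), straight below cover_edge when shut: 12 above the counter, 66.5 in front of the dispenser's origin. Sizes in mm.
- key: T-key: red bar handle 64 long (its x) x 14 wide (its y) x 24 high, with a steel pin 6 in diameter and 50 long pointing down from the middle of its underside (its -z), tip tapered to 3 over the last 4. Origin: centre of the handle's underside, where the pin starts. 40 g. At the start the handle lies across the rim of the steel cup and the pin hangs inside the cup. Sizes in mm.
- key_tip (a point): Tip of the key's pin, 50 below the key's origin. Sizes in mm.
- cup: Small round steel cup, 62 high, rim 52 in outer and 47 in inner diameter, narrowing to 42 at the foot, about 140 g, standing loose on the counter. Origin: centre of its underside, z up. It stands to the left or to the right of the dispenser. Sizes in mm.
- lunch_box: Bystander: clear two-tier plastic lunch box with blue lids, 176 x 116 x 101 high. Origin: centre of its underside. Sizes in mm.
- sauce_dish: Bystander: white ceramic sauce dish, 90 in diameter, 24 high. Origin: centre of its underside. Sizes in mm.
- rice_paddle: Bystander: flat wooden rice paddle about 186 long (its x) and 62 wide, 8 thick. Origin: on its underside, near the middle. Sizes in mm.
Things that resemble listed ones, but are neither listed nor needed, are in the scene too. Of the things that look like the cup, take the one that is farthest to the robot's right at the start.

How it is judged:
By the outcome, as a careful person would: the job done as asked, in the order asked, and still so for the second after the job is handed in, with the robot touching nothing.
It also fails if it takes over 72 s, if anything falls off the work surface, if the arm or the gripper's body presses on something with over 40 N, if the wrist force passes 120 N, or if a joint passes its speed limit or range.

## Working session

There is one attempt and no reset: what is moved stays moved. The work goes in short steps, Python scripts to look and compute and a tool call to move; the robot and the scene stay as the last step left them, time stands still between calls to the robot, and variables do not carry over. Pictures are saved under pics/ and viewed, at most 10 in all, crops included, and the job is handed in when it is done.

Besides the shell and the picture viewer there is one more tool, called after "Call:" as name(argument=value, ...) on one line, values as JSON. drive_tool: Moves the arm, as the interface text tells. Its arguments: {"type":"object","properties":{"delta_rot":{"type":"array"},"dp":{"type":"array"},"jaw":{"type":"array"},"newtons":{"type":"number"}},"required":["delta_rot","dp","jaw"]}

```bash
mkdir -p pics; ls
cat > h.py <<'E'
import numpy as np, cv2, pickle
from scipy.spatial.transform import Rotation as R
from workcell import telemetry, eyes, ticket
def snap(n,f=None):
    s=eyes.snapshot(n)
    if f: cv2.imwrite(f'pics/{f}.png',s['color'][...,::-1]); pickle.dump(s,open(f'{f}.pkl','wb'))
    return s
def rays(s,uv):
    K=s['intrinsics']; p=(np.atleast_2d(uv).astype(float)-[K[0,2],K[1,2]])/[K[0,0],K[1,1]]
    q=p.copy()
    for _ in range(20): q=p/(1+s['k1']*(q**2).sum(1,keepdims=True))
    return np.c_[q,np.ones(len(q))]
def plane(s,uv,z):
    T=s['pose']; d=rays(s,uv)@T[:3,:3].T; o=T[:3,3]
    return o+d*((z-o[2])/d[:,2:3])
def depthpt(s,uv):
    uv=np.atleast_2d(uv); d=rays(s,uv); T=s['pose']
    zz=s['range_z'][uv[:,1].astype(int),uv[:,0].astype(int)]
    return (d*zz[:,None])@T[:3,:3].T+T[:3,3]
def cloud(s):
    v,u=np.mgrid[0:480,0:640]; return depthpt(s,np.c_[u.ravel(),v.ravel()]).reshape(480,640,3)
def proj(s,P):
    T=s['pose']; c=(np.atleast_2d(P)-T[:3,3])@T[:3,:3]; q=c[:,:2]/c[:,2:]
    q=q*(1+s['k1']*(q**2).sum(1,keepdims=True)); K=s['intrinsics']
    return q*[K[0,0],K[1,1]]+[K[0,2],K[1,2]]
def tri(s1,uv1,s2,uv2):
    A=[];b=[]
    for s,uv in((s1,uv1),(s2,uv2)):
        d=s['pose'][:3,:3]@rays(s,uv)[0]; d/=np.linalg.norm(d); M=np.eye(3)-np.outer(d,d); A.append(M); b.append(M@s['pose'][:3,3])
    return np.linalg.lstsq(np.vstack(A),np.hstack(b),rcond=None)[0]
E
python3 - <<'E'
from h import *
o=telemetry.get_obs(); print(o)
a=snap('top','top0');b=snap('side','side0')
for s in(a,b): print(s['pose'].round(3),s['intrinsics'].round(1).tolist(),s['k1'])
E
```

```text
pics
{'t': 0.0, 'qpos': array([-1.3709023 ,  0.3842502 ,  0.01636896,  1.37119036, -0.00630107,
        1.38820245, -0.04649451]), 'dq': array([-0.0011008 , -0.00299682, -0.00159659, -0.00062482, -0.000816  ,
        0.00102852, -0.0005132 ]), 'effort': array([-5.71169512e-04, -6.27603078e+01,  8.44034068e-01, -3.71815574e+01,
        1.65160355e-02,  1.43774244e-02,  4.73078387e-05]), 'position': array([0.16219038, 0.60305031, 0.23025493]), 'eef_rot': array([-0.41146468, -3.11429965,  0.00312277]), 'force': array([ 0.20547237, -0.1580295 , -0.11275825]), 'wrist_torque': array([-0.00443403,  0.00048043,  0.00740462]), 'gripper_force': 0.0, 'grip_width': 0.08532406188833747}
[[-2.600e-02 -9.950e-01  1.000e-01  3.980e-01]
 [-1.000e+00  2.600e-02 -2.000e-03  1.000e-03]
 [-0.000e+00 -1.000e-01 -9.950e-01  1.508e+00]
 [ 0.000e+00  0.000e+00  0.000e+00  1.000e+00]] [[615.4, 0.0, 311.1], [0.0, 615.4, 230.3], [0.0, 0.0, 1.0]] -0.2060352640567596
[[ 0.749 -0.357  0.557 -0.223]
 [-0.662 -0.428  0.615 -0.89 ]
 [ 0.019 -0.83  -0.558  0.898]
 [ 0.     0.     0.     1.   ]] [[577.1, 0.0, 317.3], [0.0, 577.1, 236.6], [0.0, 0.0, 1.0]] 0.05705574683282638
```

View pics/top0.png

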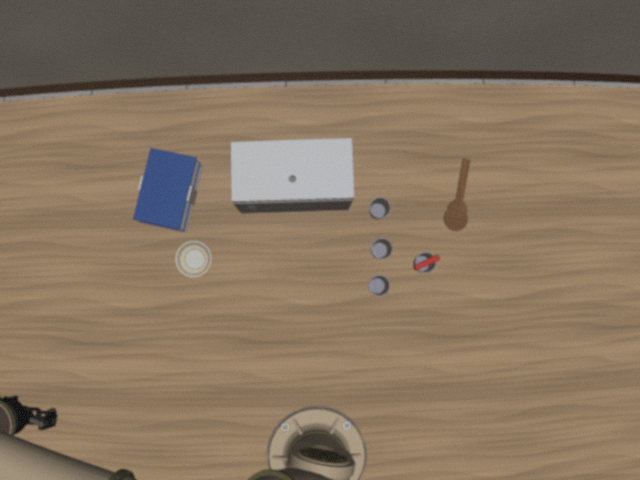

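View pics/side0.png

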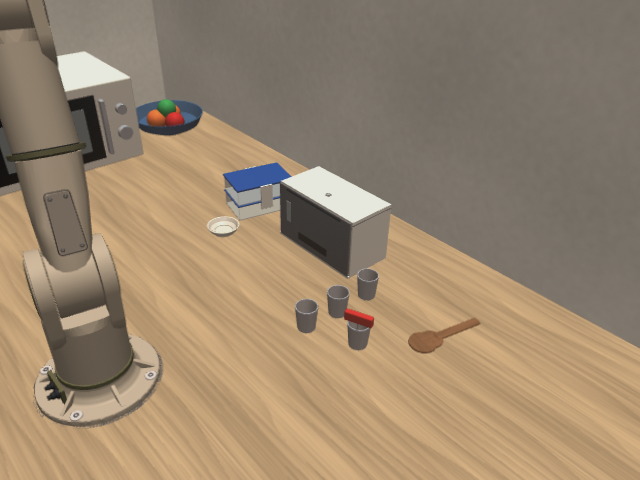

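The top view shows the dispenser top at (292,170) with its hole at about (292,179). The keyed cup, farthest right, is at (425,262), with three look-alikes at (379,209), (381,249) and (378,286). In the side view the key is at (359,318). Next I'll measure these points.

Run:
```python
from h import *
a=pickle.load(open('top0.pkl','rb'));b=pickle.load(open('side0.pkl','rb'))
def red(s,box):
    c=s['color'].astype(int); m=((c[...,0]>120)&(c[...,1]<70)&(c[...,2]<70)); u0,v0,u1,v1=box
    k=np.zeros_like(m);k[v0:v1,u0:u1]=1; return m&k
ma=red(a,(400,240,460,290)); mb=red(b,(330,300,390,340))
for s,m in((a,ma),(b,mb)):
    v,u=np.nonzero(m); print('red',len(u),u.mean(),v.mean(),cv2.minAreaRect(np.c_[u,v].astype(np.float32)))
C=cloud(a); print('key z top cam',np.percentile(C[ma][:,2],[5,50,95]))
Cb=cloud(b); P=Cb[mb]; print('key side cloud',P.min(0),P.max(0)); t=P[P[:,2]>P[:,2].max()-.006]; print(t.mean(0))
# key top face centre & yaw from top image at plane z=.086
v,u=np.nonzero(ma); p=plane(a,np.c_[u,v],.086)[:,:2]; r=cv2.minAreaRect((p*1000).astype(np.float32)); print('key rect mm',r)
w,V=np.linalg.eigh(np.cov(p.T)); print('mean',p.mean(0),'yaw',np.degrees(np.arctan2(V[1,1],V[0,1])))
# dispenser top
for s,n in((a,'top'),(b,'side')):
    c=s['color'].astype(int); CC=C if n=='top' else Cb
    m=(np.abs(CC[...,2]-.170)<.012)&(c.min(2)>150)
    k,l,st,ce=cv2.connectedComponentsWithStats(m.astype(np.uint8)); i=1+st[1:,4].argmax(); m=(l==i).astype(np.uint8)
    cn=max(cv2.findContours(m,0,1)[0],key=cv2.contourArea)[:,0]
    full=cv2.drawContours(np.zeros_like(m),[cn],-1,1,-1)
    print(n,'z',np.median(CC[m>0][:,2]))
    v,u=np.nonzero(full); p=plane(s,np.c_[u,v],.170)[:,:2]
    print(' rect',cv2.minAreaRect((p*1000).astype(np.float32)))
    q=cv2.erode(full,np.ones((7,7)))&(c.max(2)<150); v,u=np.nonzero(q); h=np.array([u.mean(),v.mean()]); print(' hole px',h,len(u),plane(s,h,.170))
    globals()[n]=h
print('hole tri',tri(a,top,b,side))
# cups: contour by depth height>40mm in ROI
c=a['color'].astype(int)
for (u,v) in((425,262),(379,209),(381,249),(378,286)):
    m=np.zeros((480,640),bool); m[v-16:v+17,u-16:u+17]=1
    sat=c.max(2)-c.min(2); g=(sat<30)&m; vv,uu=np.nonzero(g); print('cup',(u,v),g.sum(),cv2.minEnclosingCircle(np.c_[uu,vv].astype(np.float32)),plane(a,[uu.mean(),vv.mean()],.05)[0])
```

```text
red 111 426.76576576576576 261.93693693693695 ((426.4000244140625, 262.3000183105469), (5.366562843322754, 24.59674835205078), 63.43495178222656)
red 121 359.0413223140496 314.7603305785124 ((359.8562927246094, 315.2824401855469), (31.016109466552734, 9.161579132080078), 29.981639862060547)
key z top cam [0.08099983 0.08583611 0.09172897]
key side cloud [-0.22327169 -0.88978269  0.06339833] [ 0.47655111 -0.2403232   0.89751976]
[-0.22327169 -0.88978269  0.89751976]
key rect mm ((459.0588073730469, -268.7940673828125), (12.506071090698242, 58.25456619262695), 24.40354347229004)
mean [ 0.45985383 -0.26964382] yaw 112.66925320068631
top z 0.1698008435269417
 rect ((669.7630004882812, 37.531166076660156), (134.69969177246094, 270.0440979003906), 0.2707286775112152)
 hole px [291.94736842 178.07894737] 38 [[0.64941011 0.03723843 0.17      ]]
side z 0.17009495456798746
 rect ((672.8604125976562, 38.92119598388672), (134.20413208007812, 270.7202453613281), 0.2582310438156128)
 hole px [328.125 194.75 ] 8 [[0.65091115 0.03792394 0.17      ]]
hole tri [0.64953629 0.03698916 0.17086487]
cup (425, 262) 236 ((425.04052734375, 261.8783874511719), 11.199296951293945) [ 0.46252754 -0.27135394  0.05      ]
cup (379, 209) 403 ((379.40936279296875, 207.9652557373047), 11.630857467651367) [ 0.59477015 -0.16733937  0.05      ]
cup (381, 249) 394 ((381.4024353027344, 248.13414001464844), 11.24827766418457) [ 0.49765555 -0.16870238  0.05      ]
cup (378, 286) 393 ((378.8585510253906, 285.15338134765625), 11.307292938232422) [ 0.40994217 -0.15945273  0.05      ]
```

```bash
cat > go.py <<'E'
from h import *
import sys
# usage: go.py "x y z yaw" ... (m, deg: heading of tool y, tool straight down)
def down(yaw):
    c,s=np.cos(np.radians(yaw)),np.sin(np.radians(yaw)); return np.array([[-s,c,0],[c,s,0],[0,0,-1.]])
def show(wps,o=None):
    o=o or telemetry.get_obs(); R0=R.from_rotvec(o['eef_rot']).as_matrix()
    for w in wps:
        D=R0.T@(np.array(w[:3])-o['position']); dr=R.from_matrix(R0.T@down(w[3])).as_rotvec()
        print('dp',(1000*D).round(1).tolist(),'rot',dr.round(4).tolist(),'n',round(1000*np.linalg.norm(D)/50,1),round(np.degrees(np.linalg.norm(dr))/8.59,1))
if __name__=='__main__': 
    o=telemetry.get_obs();M=R.from_rotvec(o['eef_rot']).as_matrix(); print('pos',o['position'].round(4),'yaw',np.degrees(np.arctan2(M[1,1],M[0,1])).round(2),'tilt',M[:,2].round(3),'F',o['force'].round(2),'t',o['t'],'w',o['grip_width'],o['gripper_force'],'q7',o['qpos'].round(2))
    show([list(map(float,a.split())) for a in sys.argv[1:]],o)
E
python3 go.py "0.45 0.40 0.28 60" "0.54 0.15 0.28 30"  "0.54 -0.05 0.27 22.7" "0.46 -0.27 0.2 22.7"
```

```text
pos [0.1622 0.6031 0.2304] yaw 74.95 tilt [-0.    -0.002 -1.   ] F [ 0.01 -0.7  -0.26] t 0.1 w 0.08532031347785078 0.0 q7 [-1.37  0.38  0.02  1.37 -0.01  1.39 -0.05]
dp [-330.7, -121.5, -49.4] rot [-0.0017, 0.0003, 0.2609] n 7.1 1.7
dp [-482.5, -339.6, -49.0] rot [-0.0016, 0.0007, 0.7845] n 11.8 5.2
dp [-534.4, -532.7, -38.7] rot [-0.0016, 0.0008, 0.9119] n 15.1 6.1
dp [-514.3, -765.8, 31.7] rot [-0.0016, 0.0008, 0.9119] n 18.5 6.1
```

Call:
drive_tool(dp=[[-25,-9,-4],[-65,-24,-10],[-112,-41,-17],[-160,-58,-24],[-208,-76,-31],[-255,-93,-38],[-300,-115,-45],[-335,-140,-49],[-365,-175,-49],[-392,-212,-49]], delta_rot=[[0,0,0.05],[0,0,0.1],[0,0,0.16],[0,0,0.22],[0,0,0.3],[0,0,0.38],[0,0,0.46],[0,0,0.54],[0,0,0.62],[0,0,0.7]], jaw=[60,60,60,60,60,60,60,60,60,60], newtons=80)

```text
t: 1.1
position: [0.4871, 0.2942, 0.2801]
eef_rot: [1.462, 2.78, -0.001]
force: [1.1, 0.3, -0.3]
grip_width: 0.06
gripper_force: 0.0
```

```bash
python3 go.py "0.54 0.15 0.28 30"  "0.54 -0.05 0.27 22.7" "0.46 -0.27 0.22 22.7"
```

```text
pos [0.4871 0.2942 0.2801] yaw 34.51 tilt [-0.    -0.001 -1.   ] F [ 1.06  0.25 -0.27] t 1.1 w 0.06002456891918826 0.0 q7 [-0.87  0.25  0.34  1.46 -0.08  1.45  0.07]
dp [-148.7, -38.1, 0.1] rot [-0.0003, 0.0004, 0.0788] n 3.1 0.5
dp [-313.5, -151.5, 10.2] rot [-0.0003, 0.0004, 0.2062] n 7.0 1.4
dp [-449.5, -342.0, 60.4] rot [-0.0003, 0.0004, 0.2062] n 11.4 1.4
```

Call:
drive_tool(dp=[[-45,-12,0],[-92,-26,0],[-138,-45,2],[-182,-66,4],[-225,-92,6],[-268,-122,8],[-306,-152,12],[-338,-188,20],[-368,-226,32],[-398,-264,44]], delta_rot=[[0,0,0.02],[0,0,0.05],[0,0,0.08],[0,0,0.11],[0,0,0.14],[0,0,0.17],[0,0,0.2],[0,0,0.206],[0,0,0.206],[0,0,0.206]], jaw=[60,60,60,60,60,60,60,60,60,60])

```text
t: 2.1
position: [0.4951, -0.183, 0.236]
eef_rot: [1.735, 2.619, 0.0]
force: [1.3, 0.2, 0.8]
grip_width: 0.0599
gripper_force: 0.0
```

```bash
python3 go.py "0.46 -0.27 0.22 22.7"
```

```text
pos [ 0.4951 -0.183   0.236 ] yaw 22.94 tilt [ 0.  0. -1.] F [1.29 0.18 0.83] t 2.1 w 0.05994956997543055 0.0 q7 [-0.29  0.19  0.67  1.65 -0.12  1.34  0.81]
dp [-66.4, -66.2, 15.9] rot [0.0003, -0.0001, 0.0042] n 1.9 0.0
```

Call:
drive_tool(dp=[[-25,-25,6],[-50,-50,12],[-62,-62,15],[-66,-66,16],[-66,-66,16],[-66,-66,16],[-66,-66,16],[-66,-66,16],[-66,-66,16],[-66,-66,16]], delta_rot=[[0,0,0.004],[0,0,0.004],[0,0,0.004],[0,0,0.004],[0,0,0.004],[0,0,0.004],[0,0,0.004],[0,0,0.004],[0,0,0.004],[0,0,0.004]], jaw=[60,60,60,60,60,60,60,60,60,60])

```text
t: 3.1
position: [0.4618, -0.2667, 0.2203]
eef_rot: [1.738, 2.617, -0.0]
force: [-0.4, 0.5, -0.5]
grip_width: 0.0599
gripper_force: 0.0
```

```bash
python3 go.py
cat > key.py <<'E'
from h import *
def keyrect(s,z):
    c=s['color'].astype(int); m=((c[...,0]>100)&(c[...,1]<80)&(c[...,2]<80)).astype(np.uint8)
    k,l,st,ce=cv2.connectedComponentsWithStats(m); i=1+st[1:,4].argmax(); m=l==i; v,u=np.nonzero(m)
    p=plane(s,np.c_[u,v],z)[:,:2]; r=cv2.minAreaRect((p*1000).astype(np.float32)); return m,r,cloud(s)[m]
E
python3 - <<'E'
from key import *
s=snap('wrist','w1'); print(s['pose'].round(3),s['intrinsics'][0,0])
m,r,P=keyrect(s,.086); print(m.sum(),r,np.percentile(P[:,2],[2,50,98]))
t=P[np.abs(P[:,2]-.086)<.006]
print('top-face cloud rect',cv2.minAreaRect((t[:,:2]*1000).astype(np.float32)))
E
```

```text
pos [ 0.4618 -0.2667  0.2203] yaw 22.84 tilt [ 0. -0. -1.] F [-0.36  0.55 -0.47] t 3.1 w 0.05989886847428767 0.0 q7 [-0.15  0.22  0.73  1.67 -0.15  1.31  1.  ]
[[ 0.921  0.369  0.122  0.43 ]
 [ 0.389 -0.875 -0.288 -0.193]
 [ 0.     0.313 -0.95   0.363]
 [ 0.     0.     0.     1.   ]] 345.683194895299
1207 ((460.6184387207031, -268.251220703125), (13.585639953613281, 62.46672439575195), 23.20795249938965) [0.08275833 0.08549178 0.08697645]
top-face cloud rect ((460.905029296875, -268.93377685546875), (13.784351348876953, 63.24304962158203), 23.15861701965332)
```

View pics/w1.png

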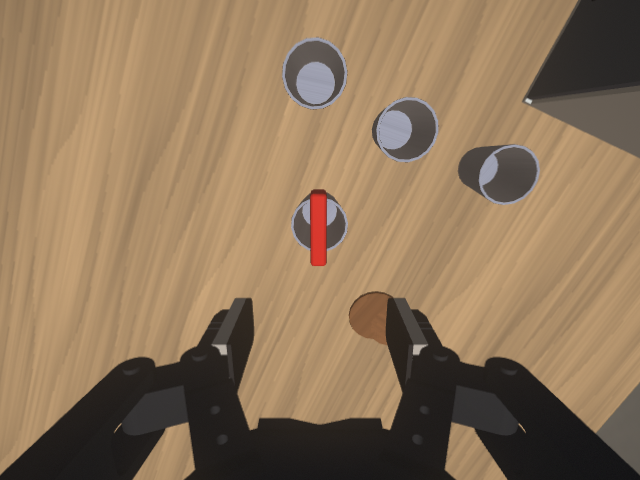

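The key's handle runs from (318,192) to (318,265) in the wrist view, lying across the cup rim at (320,222). It measures 13.6 x 62.5 mm with its top at z = 0.0855, which matches the given sizes.

```bash
python3 go.py "0.4608 -0.2687 0.12 23.2" "0.4608 -0.2687 0.066 23.2"
python3 - <<'E'
from h import *
s=pickle.load(open('w1.pkl','rb')); C=cloud(s)
m=np.zeros((480,640),bool);m[190:260,285:355]=1
c=s['color'].astype(int); m&=(np.abs(C[...,2]-.062)<.005)&~((c[...,0]>90)&(c[...,1]<80))
p=C[m][:,:2]; print(m.sum()); print('rim',cv2.minEnclosingCircle((p*1000).astype(np.float32)))
E
```

```text
pos [ 0.4617 -0.2668  0.2203] yaw 22.83 tilt [-0. -0. -1.] F [ 0.95 -0.44 -0.18] t 3.15 w 0.06015008286813593 0.0 q7 [-0.15  0.22  0.73  1.67 -0.15  1.31  1.  ]
dp [-1.4, -1.5, 100.3] rot [-0.0001, 0.0001, -0.0064] n 2.0 0.0
dp [-1.4, -1.5, 154.3] rot [-0.0001, 0.0001, -0.0064] n 3.1 0.0
452
rim ((460.4201965332031, -266.4748229980469), 29.252893447875977)
```

Call:
drive_tool(dp=[[-1.4,-1.5,30],[-1.4,-1.5,70],[-1.4,-1.5,110],[-1.4,-1.5,135],[-1.4,-1.5,150],[-1.4,-1.5,154],[-1.4,-1.5,154],[-1.4,-1.5,154],[-1.4,-1.5,154],[-1.4,-1.5,154]], delta_rot=[[0,0,-0.006],[0,0,-0.006],[0,0,-0.006],[0,0,-0.006],[0,0,-0.006],[0,0,-0.006],[0,0,-0.006],[0,0,-0.006],[0,0,-0.006],[0,0,-0.006]], jaw=[40,40,40,40,40,40,40,30,22,18])

```text
t: 4.15
position: [0.4614, -0.2692, 0.0673]
eef_rot: [1.729, 2.621, 0.001]
force: [-0.5, 1.2, -0.5]
grip_width: 0.0177
gripper_force: 0.0
```

Call:
drive_tool(dp=[[0,0,0],[0,0,0],[0,0,0],[0,0,0],[0,0,0],[0,0,0],[0,0,0],[0,0,0],[0,0,0],[0,0,0]], delta_rot=[[0,0,0],[0,0,0],[0,0,0],[0,0,0],[0,0,0],[0,0,0],[0,0,0],[0,0,0],[0,0,0],[0,0,0]], jaw=[14,11,8,8,8,8,8,8,8,8], newtons=80)

```text
t: 5.15
position: [0.4613, -0.269, 0.067]
eef_rot: [1.73, 2.621, 0.001]
force: [-0.8, 0.7, 6.4]
grip_width: 0.012
gripper_force: 78.2
```

```bash
python3 go.py "0.4608 -0.2687 0.24 23.2"
```

```text
pos [ 0.4613 -0.269   0.067 ] yaw 23.16 tilt [ 0.001 -0.    -1.   ] F [-0.8   0.71  6.36] t 5.15 w 0.012011285266996255 78.19465041160583 q7 [-0.08  0.39  0.67  1.85 -0.29  1.    1.12]
dp [0.4, -0.1, -173.0] rot [0.001, 0.0006, -0.0007] n 3.5 0.0
```

Call:
drive_tool(dp=[[0,0,-5],[0,0,-15],[0,0,-30],[0,0,-55],[0,0,-90],[0,0,-130],[0,0,-170],[0,0,-200],[0,0,-213],[0,0,-213]], delta_rot=[[0,0,0],[0,0,0],[0,0,0],[0,0,0],[0,0,0],[0,0,0],[0,0,0],[0,0,0],[0,0,0],[0,0,0]], jaw=[8,8,8,8,8,8,8,8,8,8])

```text
t: 6.15
position: [0.4613, -0.2696, 0.2816]
eef_rot: [1.729, 2.619, 0.002]
force: [-0.4, -0.4, -0.6]
grip_width: 0.012
gripper_force: 78.0
```

```bash
python3 go.py "0.50 -0.20 0.28 40" "0.61 0.037 0.28 90"  "0.61 0.037 0.28 -90"
python3 - <<'E'
from h import *
s=snap('wrist','w2'); b=snap('side','s2')
cv2.imwrite('pics/mix2.png',np.hstack([s['color'][200:480,160:480],b['color'][150:430,230:550]])[...,::-1])
E
```

```text
pos [ 0.4613 -0.2696  0.2816] yaw 23.13 tilt [ 0.004 -0.001 -1.   ] F [-0.4  -0.41 -0.61] t 6.15 w 0.011987294268985047 78.04948925971985 q7 [-0.16  0.19  0.74  1.56 -0.13  1.44  0.99]
dp [48.8, 62.9, 1.6] rot [0.0026, 0.003, -0.2944] n 1.6 2.0
dp [223.5, 257.2, 1.8] rot [0.0011, 0.004, -1.167] n 6.8 7.8
dp [223.5, 257.2, 1.8] rot [0.0045, -0.0013, 1.9745] n 6.8 13.2
```

View pics/mix2.png

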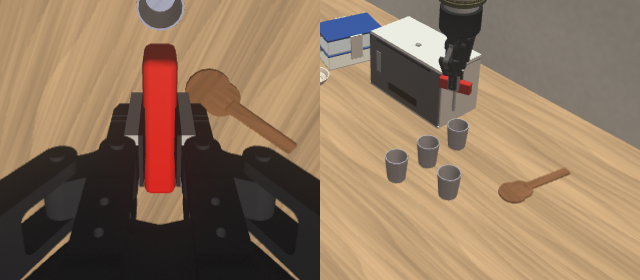

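The key is held square between the pads with its pin hanging straight, and all four cups are standing.

Call:
drive_tool(dp=[[14,18,0],[40,50,0],[70,85,0],[102,122,0],[134,160,0],[166,198,0],[190,226,0],[205,245,0],[212,252,0],[214,254,2]], delta_rot=[[0,0,-0.08],[0,0,-0.2],[0,0,-0.33],[0,0,-0.46],[0,0,-0.59],[0,0,-0.72],[0,0,-0.85],[0,0,-0.98],[0,0,-1.1],[0.001,0.004,-1.167]], jaw=[8,8,8,8,8,8,8,8,8,8])

```text
t: 7.25
position: [0.6097, 0.0301, 0.2744]
eef_rot: [0.013, -3.134, -0.002]
force: [-0.2, 0.2, -0.1]
grip_width: 0.012
gripper_force: 78.1
```

Call:
drive_tool(dp=[[0,0,0],[0,0,0],[0,0,0],[0,0,0],[0,0,0],[0,0,0],[0,0,0],[0,0,0],[0,0,0],[0,0,0]], delta_rot=[[0,0,0],[0,0,0],[0,0,0],[0,0,0],[0,0,0],[0,0,0],[0,0,0],[0,0,0],[0,0,0],[0,0,0]], jaw=[8,8,8,8,8,8,8,8,8,8])

```text
t: 8.25
position: [0.6102, 0.0277, 0.2773]
eef_rot: [0.0, -3.138, -0.002]
force: [-0.5, 0.2, 0.4]
grip_width: 0.0123
gripper_force: 78.1
```

```bash
python3 go.py "0.6500 0.0375 0.28 90"
python3 - <<'E'
from h import *
s=snap('wrist','w3'); b=snap('side','s3')
print(proj(s,[[.650,.0375,.17]]),proj(b,[[.65,.0375,.17],telemetry.get_obs()['position']]))
u,v=proj(s,[[.650,.0375,.17]])[0].astype(int)
A=cv2.resize(s['color'][max(0,v-60):v+60,u-80:u+80],(400,300),interpolation=2)
B=cv2.resize(b['color'][90:240,230:430],(400,300),interpolation=2)
print('origins',u-80,max(0,v-60))
cv2.imwrite('pics/mix3.png',np.hstack([A,B])[...,::-1])
E
```

```text
pos [0.6102 0.0277 0.2773] yaw 90.01 tilt [-0.004  0.001 -1.   ] F [-0.48  0.21  0.39] t 8.25 w 0.012274024304538647 78.05411696434021 q7 [-0.39  0.35  0.41  1.34 -0.14  1.48  1.58]
dp [-39.8, 9.8, -2.9] rot [0.0012, -0.0037, 0.0002] n 0.8 0.0
[[332.00877964 287.90195808]] [[327.97190092 194.92833597]
 [319.67445299 162.57334277]]
origins 252 227
```

View pics/mix3.png

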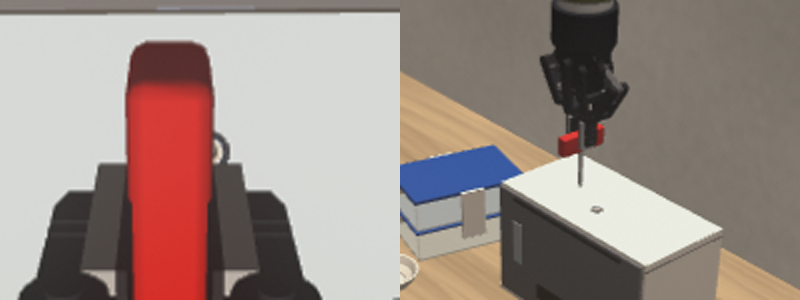

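The handle partly hides the hole at about (336,287) in the wrist view. The pin hangs vertical in the side view, with its tip near the top at about (320,182). I'll back off for a clear look.

Call:
drive_tool(dp=[[8,5,0],[20,10,0],[32,10,0],[38,10,0],[40,10,0],[40,10,0],[40,10,0],[40,10,0],[40,10,0],[40,10,0]], delta_rot=[[0.001,-0.004,0],[0.001,-0.004,0],[0.001,-0.004,0],[0.001,-0.004,0],[0.001,-0.004,0],[0.001,-0.004,0],[0.001,-0.004,0],[0.001,-0.004,0],[0.001,-0.004,0],[0.001,-0.004,0]], jaw=[8,8,8,8,8,8,8,8,8,8])

```text
t: 9.35
position: [0.5703, 0.0376, 0.2773]
eef_rot: [-0.0, 3.142, 0.0]
force: [0.6, 0.2, -0.7]
grip_width: 0.0122
gripper_force: 78.1
```

```bash
python3 go.py "0.6500 0.0375 0.28 90"
python3 - <<'E'
from h import *
s=snap('wrist','w4'); b=snap('side','s4');a=snap('top','t4')
C=cloud(s); u,v=proj(s,[[.650,.0375,.17]])[0].astype(int); print(u,v)
x=s['color'][v-20:v+20,u-20:u+20]; g=x.min(2).astype(int)
m=(g<150); k,l,st,ce=cv2.connectedComponentsWithStats(m.astype(np.uint8),connectivity=8)
for i in range(1,k): print(st[i],ce[i]+[u-20,v-20])
n,l2,st2,ce2=cv2.connectedComponentsWithStats(m.astype(np.uint8)); i=min(range(1,n),key=lambda i:np.hypot(*(ce2[i]-20))); 
cn=max(cv2.findContours((l2==i).astype(np.uint8),0,1)[0],key=cv2.contourArea); c,r=cv2.minEnclosingCircle(cn); h=np.array(c)+[u-20,v-20]
print('hole',plane(s,h,.17),'r px',r,'depth z around',np.nanmedian(C[v-25:v-15,u-5:u+5,2]))
w=pickle.load(open('top0.pkl','rb')); print('tri w/top',tri(s,h,w,[291.947,178.08]))
# pin in side view: scan dark/grey pixels near tcp projection
o=telemetry.get_obs()['position']; q=proj(b,[o,o-[0,0,.054]]); print(q)
u,v=q[1].astype(int)
cv2.imwrite('pics/mix4.png',np.hstack([cv2.resize(s['color'][180:300,240:400],(400,300),interpolation=2),cv2.resize(b['color'][v-50:v+40,u-60:u+60],(400,300),interpolation=2)])[...,::-1]); print(u-60,v-50)
E
```

```text
pos [0.5703 0.0376 0.2773] yaw 90.0 tilt [ 0.  0. -1.] F [ 0.61  0.23 -0.7 ] t 9.35 w 0.01216193594593701 78.06789994239807 q7 [-0.44  0.26  0.4   1.46 -0.1   1.45  1.53]
dp [-79.7, -0.1, -2.7] rot [0.0, 0.0001, 0.0] n 1.6 0.0
319 330
[   0    0   40   40 1600] [318.5 329.5]
hole [[0.64858309 0.03651539 0.17      ]] r px 27.57726287841797 depth z around 0.295924126670159
tri w/top [0.64969848 0.03689809 0.16830359]
[[304.1910687  165.92482087]
 [304.05729084 186.11901144]]
244 136
```

View pics/mix4.png

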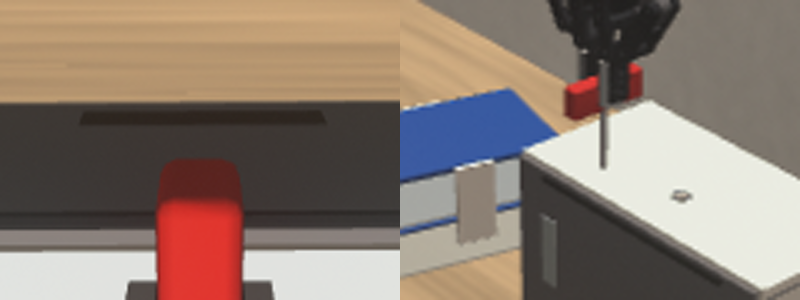

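I had the wrist view's direction wrong: up in the picture is towards the dispenser's front, so I look from behind the hole instead. The pin tip, at about (305,186) in the side view, agrees with the prediction.

Call:
drive_tool(dp=[[-15,0,0],[-50,0,0],[-90,0,0],[-115,0,0],[-128,0,0],[-130,0,0],[-130,0,0],[-130,0,0],[-130,0,0],[-130,0,0]], delta_rot=[[0,0,0],[0,0,0],[0,0,0],[0,0,0],[0,0,0],[0,0,0],[0,0,0],[0,0,0],[0,0,0],[0,0,0]], jaw=[8,8,8,8,8,8,8,8,8,8])

```text
t: 10.5
position: [0.6998, 0.0379, 0.2782]
eef_rot: [-0.001, 3.141, 0.001]
force: [0.2, 0.4, -0.4]
grip_width: 0.0121
gripper_force: 78.1
```

```bash
python3 go.py "0.6500 0.0375 0.245 90"
cat > hole.py <<'E'
from h import *
def hole(s,g0=(.650,.0375,.17)):
    u,v=proj(s,[g0])[0].round().astype(int); g=s['color'][v-14:v+15,u-14:u+15].min(2)
    m=(g<150).astype(np.uint8); n,l,st,ce=cv2.connectedComponentsWithStats(m); i=min(range(1,n),key=lambda i:np.hypot(*(ce[i]-14)))
    cn=np.vstack(cv2.findContours((l==i).astype(np.uint8),0,1)[0]); c,r=cv2.minEnclosingCircle(cn); return np.array(c)+[u-14,v-14],r,st[i]
E
python3 - <<'E'
from hole import *
s=snap('wrist','w5'); h,r,st=hole(s); print(h,r,st,plane(s,h,.17))
w=pickle.load(open('top0.pkl','rb')); print('tri',tri(s,h,w,[291.947,178.08]))
C=cloud(s); u,v=h.astype(int); print('depth z',np.median(C[v-25:v+25,u+20:u+40,2]))
b=snap('side','s5'); o=telemetry.get_obs()['position']
for zz in (.02,.03,.04,.05,.055):
    u,v=proj(b,[o-[0,0,zz]])[0]; row=b['color'][int(round(v)),int(u)-8:int(u)+9].min(1).astype(int); print(zz,round(u,2),round(v,2),int(u)-8,row.tolist())
E
```

```text
pos [0.6998 0.0379 0.2782] yaw 90.02 tilt [ 0.001  0.001 -1.   ] F [ 0.16  0.38 -0.4 ] t 10.5 w 0.012089453259448716 78.09791564941406 q7 [-0.33  0.57  0.41  1.04 -0.22  1.57  1.59]
dp [49.8, -0.4, 33.1] rot [0.0007, 0.001, 0.0004] n 1.2 0.0
[321.125 172.5  ] 11.303445816040039 [  5   3  23  22 340] [[0.64966294 0.03874436 0.17      ]]
tri [0.65113891 0.03816253 0.15966481]
depth z 0.1696599862870179
0.02 343.69 157.83 335 [111, 111, 110, 109, 109, 110, 110, 107, 90, 89, 101, 110, 109, 109, 108, 109, 110]
0.03 343.51 161.45 335 [111, 111, 111, 111, 110, 109, 110, 107, 85, 91, 99, 108, 108, 108, 109, 108, 109]
0.04 343.33 165.05 335 [111, 111, 110, 109, 110, 110, 110, 106, 89, 94, 101, 109, 109, 109, 109, 110, 110]
0.05 343.15 168.61 335 [112, 112, 111, 110, 109, 109, 109, 106, 86, 97, 104, 111, 110, 109, 109, 109, 110]
0.055 343.06 170.39 335 [113, 112, 111, 110, 110, 108, 109, 106, 93, 94, 111, 111, 110, 110, 109, 109, 109]
```

Call:
drive_tool(dp=[[8,0,0],[25,0,0],[40,0,4],[48,0,12],[50,0,22],[50,0,33],[50,0,42],[50,0,45],[50,0,45],[50,0,45]], delta_rot=[[0,0.001,0],[0,0.001,0],[0,0.001,0],[0,0.001,0],[0,0.001,0],[0,0.001,0],[0,0.001,0],[0,0.001,0],[0,0.001,0],[0,0.001,0]], jaw=[8,8,8,8,8,8,8,8,8,8])

```text
t: 11.6
position: [0.6505, 0.0376, 0.2326]
eef_rot: [0.0, -3.141, -0.0]
force: [0.8, 0.2, -0.1]
grip_width: 0.0128
gripper_force: 78.1
```

```bash
python3 go.py "0.6500 0.038 0.2200 90"
python3 - <<'E'
from h import *
b=snap('side','s6'); o=telemetry.get_obs()['position']
print('pred tip',proj(b,[o-[0,0,.055]]),'hole',proj(b,[[.65,.038,.17]]), 'dpx/dx,dy',proj(b,[[.66,.038,.17],[.65,.048,.17]]))
u,v=proj(b,[[.65,.038,.17]])[0].astype(int)
cv2.imwrite('pics/s6c.png',cv2.resize(b['color'][v-35:v+25,u-40:u+40],(800,600),interpolation=cv2.INTER_CUBIC)[...,::-1]); print(u-40,v-35)
E
```

```text
pos [0.6505 0.0376 0.2326] yaw 90.01 tilt [-0.  0. -1.] F [ 0.76  0.19 -0.12] t 11.6 w 0.012767621273638704 78.09513688087463 q7 [-0.38  0.46  0.41  1.3  -0.18  1.42  1.59]
dp [0.5, 0.4, 12.6] rot [0.0, -0.0005, 0.0001] n 0.3 0.0
pred tip [[328.19634329 192.14873791]] hole [[327.83909769 194.85255871]] dpx/dx,dy [[330.74527435 193.60476972]
 [325.19468997 193.34358536]]
287 159
```

View pics/s6c.png

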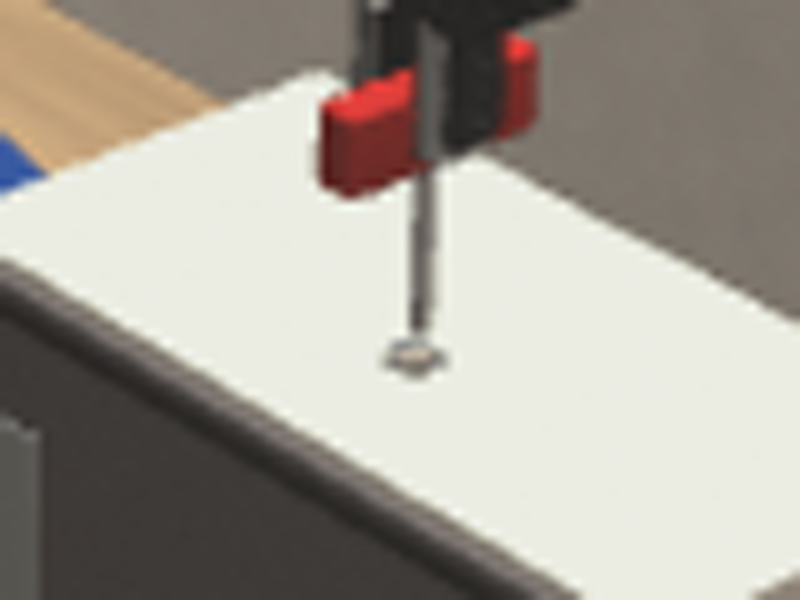

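The tip, at about (420,332) in the crop, hangs almost directly above the hole ring at (415,357). I'll lower it gently with a +0.7 mm shift in y.

Call:
drive_tool(dp=[[0.5,0.8,1],[0.5,0.8,2],[0.5,0.8,3],[0.5,0.8,4],[0.5,0.8,5],[0.5,0.8,6],[0.5,0.8,7],[0.5,0.8,8],[0.5,0.8,9],[0.5,0.8,9]], delta_rot=[[0,0,0],[0,0,0],[0,0,0],[0,0,0],[0,0,0],[0,0,0],[0,0,0],[0,0,0],[0,0,0],[0,0,0]], jaw=[8,8,8,8,8,8,8,8,8,8])

```text
t: 12.65
position: [0.6496, 0.0385, 0.2232]
eef_rot: [0.0, -3.141, -0.0]
force: [-0.4, 0.4, -1.0]
grip_width: 0.012
gripper_force: 78.1
```

Call:
drive_tool(dp=[[0,0,0.5],[0,0,1],[0,0,1.5],[0,0,2],[0,0,2.5],[0,0,3],[0,0,3.5],[0,0,4],[0,0,4],[0,0,4]], delta_rot=[[0,0,0],[0,0,0],[0,0,0],[0,0,0],[0,0,0],[0,0,0],[0,0,0],[0,0,0],[0,0,0],[0,0,0]], jaw=[8,8,8,8,8,8,8,8,8,8])

```text
t: 13.65
position: [0.6496, 0.0385, 0.2194]
eef_rot: [0.0, -3.141, -0.0]
force: [-0.3, -0.0, -0.1]
grip_width: 0.0124
gripper_force: 78.1
```

Call:
drive_tool(dp=[[0,0,0.5],[0,0,1],[0,0,1.5],[0,0,2],[0,0,2.5],[0,0,3],[0,0,3.5],[0,0,4],[0,0,4.5],[0,0,4.5]], delta_rot=[[0,0,0],[0,0,0],[0,0,0],[0,0,0],[0,0,0],[0,0,0],[0,0,0],[0,0,0],[0,0,0],[0,0,0]], jaw=[8,8,8,8,8,8,8,8,8,8])

```text
t: 14.65
position: [0.6496, 0.0385, 0.2148]
eef_rot: [0.0, -3.141, -0.0]
force: [-0.8, 0.6, -0.1]
grip_width: 0.0121
gripper_force: 78.1
```

Call:
drive_tool(dp=[[0,0,0.5],[0,0,1],[0,0,1.5],[0,0,2],[0,0,2.5],[0,0,3],[0,0,3.5],[0,0,4],[0,0,4],[0,0,4]], delta_rot=[[0,0,0],[0,0,0],[0,0,0],[0,0,0],[0,0,0],[0,0,0],[0,0,0],[0,0,0],[0,0,0],[0,0,0]], jaw=[8,8,8,8,8,8,8,8,8,8])

```text
t: 15.65
position: [0.6496, 0.0385, 0.211]
eef_rot: [0.0, -3.141, -0.0]
force: [0.8, 0.2, -0.2]
grip_width: 0.0124
gripper_force: 78.1
```

Call:
drive_tool(dp=[[0,0,0.5],[0,0,1],[0,0,1.5],[0,0,2],[0,0,2.5],[0,0,3],[0,0,3.5],[0,0,4],[0,0,4],[0,0,4]], delta_rot=[[0,0,0],[0,0,0],[0,0,0],[0,0,0],[0,0,0],[0,0,0],[0,0,0],[0,0,0],[0,0,0],[0,0,0]], jaw=[8,8,8,8,8,8,8,8,8,8])

```text
t: 16.65
position: [0.6496, 0.0385, 0.207]
eef_rot: [0.0, -3.141, -0.0]
force: [-0.4, 0.2, -0.2]
grip_width: 0.0123
gripper_force: 78.1
```

Call:
drive_tool(dp=[[0,0,0.5],[0,0,1],[0,0,1.5],[0,0,2],[0,0,2.5],[0,0,3],[0,0,3.5],[0,0,4],[0,0,4],[0,0,4]], delta_rot=[[0,0,0],[0,0,0],[0,0,0],[0,0,0],[0,0,0],[0,0,0],[0,0,0],[0,0,0],[0,0,0],[0,0,0]], jaw=[8,8,8,8,8,8,8,8,8,8])

```text
t: 17.65
position: [0.6496, 0.0385, 0.2029]
eef_rot: [0.0, -3.141, -0.0]
force: [-0.5, -0.2, -1.0]
grip_width: 0.0122
gripper_force: 78.1
```

Call:
drive_tool(dp=[[0,0,0.5],[0,0,1],[0,0,1.5],[0,0,2],[0,0,2.5],[0,0,3],[0,0,3.5],[0,0,4],[0,0,4],[0,0,4]], delta_rot=[[0,0,0],[0,0,0],[0,0,0],[0,0,0],[0,0,0],[0,0,0],[0,0,0],[0,0,0],[0,0,0],[0,0,0]], jaw=[8,8,8,8,8,8,8,8,8,8])

```text
t: 18.65
position: [0.6498, 0.0385, 0.1998]
eef_rot: [-0.0, 3.141, 0.001]
force: [-1.9, 0.6, 5.1]
grip_width: 0.0123
gripper_force: 78.8
```

Contact at about 5 N with the tip near 25 mm down. From here I go in smaller steps.

Call:
drive_tool(dp=[[0,0,0.4],[0,0,0.8],[0,0,1.2],[0,0,1.6],[0,0,2],[0,0,2.4],[0,0,2.8],[0,0,3],[0,0,3],[0,0,3]], delta_rot=[[0,0,0],[0,0,0],[0,0,0],[0,0,0],[0,0,0],[0,0,0],[0,0,0],[0,0,0],[0,0,0],[0,0,0]], jaw=[8,8,8,8,8,8,8,8,8,8])

```text
t: 19.65
position: [0.6501, 0.0385, 0.1973]
eef_rot: [-0.0, 3.14, 0.001]
force: [-1.4, 0.1, 7.4]
grip_width: 0.012
gripper_force: 79.0
```

Run:
```python
from h import *
o=telemetry.get_obs(); print(o['position'].round(4),o['force'].round(2))
```

```text
[0.6501 0.0385 0.1973] [-1.42  0.09  7.37]
```

Call:
drive_tool(dp=[[0,0,0.2],[0,0,0.4],[0,0,0.6],[0,0,0.8],[0,0,1],[0,0,1.2],[0,0,1.4],[0,0,1.6],[0,0,1.6],[0,0,1.6]], delta_rot=[[0,0,0],[0,0,0],[0,0,0],[0,0,0],[0,0,0],[0,0,0],[0,0,0],[0,0,0],[0,0,0],[0,0,0]], jaw=[8,8,8,8,8,8,8,8,8,8])

```text
t: 20.65
position: [0.6502, 0.0385, 0.1958]
eef_rot: [-0.0, 3.14, 0.001]
force: [-2.1, -0.2, 7.8]
grip_width: 0.0123
gripper_force: 79.0
```

```bash
cat > cov.py <<'E'
from h import *
b=snap('side'); o=telemetry.get_obs(); print(o['position'].round(4),o['force'].round(2))
C=cloud(b); c=b['color'].astype(int)
# cover region: points in front of dispenser between y -.08..-.02 & .08...16
for y in (-.07,.12):
    m=(np.abs(C[...,1]-y)<.01)&(C[...,0]>.35)&(C[...,0]<.62)&(C[...,2]>.02)&(C[...,2]<.185); p=C[m]
    for z0,z1 in((.04,.06),(.09,.11),(.14,.16),(.16,.18)):
        q=p[(p[:,2]>z0)&(p[:,2]<z1)]; print(y,z0,len(q),np.median(q[:,0]).round(4) if len(q) else None)
E
python3 cov.py
```

```text
[0.6503 0.0385 0.1958] [-1.23 -0.67  7.78]
-0.07 0.04 37 0.6
-0.07 0.09 38 0.5999
-0.07 0.14 42 0.5999
-0.07 0.16 58 0.606
0.12 0.04 31 0.5997
0.12 0.09 37 0.5987
0.12 0.14 27 0.5994
0.12 0.16 51 0.6054
```

Call:
drive_tool(dp=[[0,0,0.1],[0,0,0.2],[0,0,0.3],[0,0,0.4],[0,0,0.5],[0,0,0.6],[0,0,0.7],[0,0,0.8],[0,0,0.8],[0,0,0.8]], delta_rot=[[0,0,0],[0,0,0],[0,0,0],[0,0,0],[0,0,0],[0,0,0],[0,0,0],[0,0,0],[0,0,0],[0,0,0]], jaw=[8,8,8,8,8,8,8,8,8,8])

```text
t: 21.7
position: [0.6503, 0.0385, 0.1952]
eef_rot: [-0.0, 3.14, 0.001]
force: [-1.1, -0.1, 8.5]
grip_width: 0.012
gripper_force: 79.1
```

```bash
python3 cov.py
```

```text
[0.6503 0.0385 0.1952] [-1.44  0.33  8.4 ]
-0.07 0.04 39 0.6001
-0.07 0.09 37 0.5995
-0.07 0.14 42 0.5996
-0.07 0.16 60 0.6057
0.12 0.04 30 0.5993
0.12 0.09 34 0.5988
0.12 0.14 31 0.5989
0.12 0.16 49 0.6047
```

Call:
drive_tool(dp=[[0,0,0.1],[0,0,0.2],[0,0,0.3],[0,0,0.4],[0,0,0.5],[0,0,0.6],[0,0,0.7],[0,0,0.8],[0,0,0.8],[0,0,0.8]], delta_rot=[[0,0,0],[0,0,0],[0,0,0],[0,0,0],[0,0,0],[0,0,0],[0,0,0],[0,0,0],[0,0,0],[0,0,0]], jaw=[8,8,8,8,8,8,8,8,8,8])

```text
t: 22.75
position: [0.6504, 0.0385, 0.1945]
eef_rot: [-0.0, 3.139, 0.001]
force: [-1.1, 0.6, 8.1]
grip_width: 0.0123
gripper_force: 79.1
```

```bash
python3 cov.py
```

```text
[0.6504 0.0385 0.1945] [-1.18  0.05  9.5 ]
-0.07 0.04 40 0.5995
-0.07 0.09 38 0.5997
-0.07 0.14 41 0.6001
-0.07 0.16 64 0.6056
0.12 0.04 28 0.5987
0.12 0.09 35 0.5994
0.12 0.14 29 0.5986
0.12 0.16 48 0.6043
```

Call:
drive_tool(dp=[[0,0,0.1],[0,0,0.2],[0,0,0.3],[0,0,0.4],[0,0,0.5],[0,0,0.6],[0,0,0.7],[0,0,0.7],[0,0,0.7],[0,0,0.7]], delta_rot=[[0,0,0],[0,0,0],[0,0,0],[0,0,0],[0,0,0],[0,0,0],[0,0,0],[0,0,0],[0,0,0],[0,0,0]], jaw=[8,8,8,8,8,8,8,8,8,8])

```text
t: 23.8
position: [0.6505, 0.0386, 0.1937]
eef_rot: [-0.0, 3.139, 0.001]
force: [-0.4, 1.2, 7.0]
grip_width: 0.0123
gripper_force: 79.1
```

```bash
python3 cov.py
```

```text
[0.6505 0.0385 0.1937] [-0.47  0.21  7.6 ]
-0.07 0.04 22 0.587
-0.07 0.09 26 0.5703
-0.07 0.14 37 0.5535
-0.07 0.16 43 0.6078
0.12 0.04 18 0.586
0.12 0.09 24 0.5691
0.12 0.14 27 0.5511
0.12 0.16 36 0.6077
```

The catch has let go: the cover now leans at about 0.32 rad. I'll raise the key until it stands unloaded on the pad, then open the fingers.

Call:
drive_tool(dp=[[0,0,-1],[0,0,-3],[0,0,-5],[0,0,-7],[0,0,-8],[0,0,-8.6],[0,0,-8.8],[0,0,-8.8],[0,0,-8.8],[0,0,-8.8]], delta_rot=[[0,0,0],[0,0,0],[0,0,0],[0,0,0],[0,0,0],[0,0,0],[0,0,0],[0,0,0],[0,0,0],[0,0,0]], jaw=[8,8,8,8,8,8,8,8,8,8])

```text
t: 24.85
position: [0.6496, 0.0385, 0.2007]
eef_rot: [0.0, -3.141, -0.0]
force: [-0.6, 0.3, 0.2]
grip_width: 0.0122
gripper_force: 78.3
```

Call:
drive_tool(dp=[[0,0,0],[0,0,0],[0,0,0],[0,0,0],[0,0,0],[0,0,0],[0,0,0],[0,0,-8],[0,0,-30],[0,0,-60]], delta_rot=[[0,0,0],[0,0,0],[0,0,0],[0,0,0],[0,0,0],[0,0,0],[0,0,0],[0,0,0],[0,0,0],[0,0,0]], jaw=[14,18,22,28,34,40,40,40,40,40])

```text
t: 25.85
position: [0.6489, 0.0386, 0.2606]
eef_rot: [0.0, -3.138, 0.0]
force: [0.4, 0.4, 0.3]
grip_width: 0.04
gripper_force: 0.0
```

```bash
python3 go.py "0.598 0.128 0.28 90" "0.576 0.128 0.24 90" "0.576 0.128 0.24 0"; python3 cov.py
python3 - <<'E'
from h import *
s=snap('side','s7')
cv2.imwrite('pics/s7c.png',cv2.resize(s['color'][120:300,240:440],(660,594),interpolation=2)[...,::-1])
E
```

```text
pos [0.6489 0.0386 0.2606] yaw 90.01 tilt [-0.004 -0.    -1.   ] F [0.4  0.4  0.28] t 25.85 w 0.04004763039177964 0.0 q7 [-0.38  0.45  0.41  1.25 -0.17  1.48  1.58]
dp [50.9, 89.4, -19.2] rot [-0.0001, -0.0035, 0.0002] n 2.1 0.0
dp [72.8, 89.4, 20.9] rot [-0.0001, -0.0035, 0.0002] n 2.3 0.0
dp [72.8, 89.4, 20.9] rot [-0.0029, -0.0027, 1.571] n 2.3 10.5
[0.651  0.0385 0.2677] [-0.44  0.06  4.35]
-0.07 0.04 22 0.587
-0.07 0.09 23 0.5702
-0.07 0.14 37 0.5537
-0.07 0.16 47 0.6095
0.12 0.04 20 0.5866
0.12 0.09 22 0.5681
0.12 0.14 30 0.5526
0.12 0.16 42 0.6075
```

View pics/s7c.png

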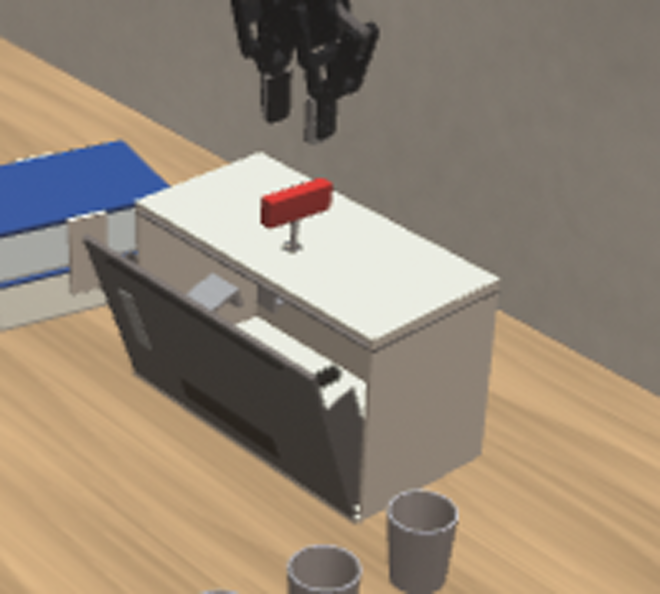

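The key stands upright in the hole (handle at about (297,200) in the crop). The cover is ajar with a clear gap on its +y side, so I'll put the closed fingertips in there.

Call:
drive_tool(dp=[[15,17,0],[40,45,0],[60,70,0],[69,79,4],[69.5,79.5,20],[69.5,79.5,50],[69.5,79.5,85],[69.5,79.5,115],[69.5,79.5,128],[69.5,79.5,131]], delta_rot=[[0,0,0],[0,0,0],[0,0,0],[0,0,0],[0,0,0],[0,0,0],[0,0,0],[0,0,0],[0,0,0],[0,0,0]], jaw=[25,10,0,0,0,0,0,0,0,0], newtons=20)

```text
t: 26.95
position: [0.5794, 0.1174, 0.1285]
eef_rot: [-0.0, -3.138, 0.001]
force: [0.1, 0.2, 0.5]
grip_width: 0.0
gripper_force: 0.0
```

Call:
drive_tool(dp=[[4,0,0],[10,0,0],[17,0,0],[24,0,0],[31,0,0],[38,0,1],[45,0,3],[52,0,5],[59,0,8],[66,0,11]], delta_rot=[[0,0,0],[0,0,0],[0,0,0],[0,0,0],[0,0,0],[0,0,0],[0,0,0],[0,0,0],[0,0,0],[0,0,0]], jaw=[0,0,0,0,0,0,0,0,0,0])

```text
t: 27.95
position: [0.5133, 0.118, 0.1186]
eef_rot: [0.0, -3.14, -0.0]
force: [-0.4, -0.6, -0.9]
grip_width: -0.0003
gripper_force: 0.1
```

```bash
python3 go.py; python3 cov.py
```

```text
pos [0.5133 0.118  0.1186] yaw 90.02 tilt [-0.001  0.    -1.   ] F [-0.36 -0.56 -0.9 ] t 27.95 w -0.0002817445773438783 0.1011937281327846 q7 [-0.59  0.27  0.35  1.81 -0.1   1.09  1.37]
[0.5121 0.118  0.118 ] [-1.7   0.27 -0.61]
-0.07 0.04 0 None
-0.07 0.09 2 0.5191
-0.07 0.14 7 0.6114
-0.07 0.16 45 0.6096
0.12 0.04 0 None
0.12 0.09 0 None
0.12 0.14 34 0.505
0.12 0.16 70 0.5651
```

Call:
drive_tool(dp=[[0,0,-20],[0,0,-60],[0,0,-105],[0,0,-140],[-20,-12,-151],[-60,-35,-151],[-100,-58,-151],[-125,-73,-151],[-135,-79,-151],[-136,-79.5,-151]], delta_rot=[[0,0,0],[0,0,0],[0,0,0],[0,0,0],[0,0,0],[0,0,0],[0,0,0],[0,0,0],[0,0,0],[0,0,0]], jaw=[0,0,0,10,25,40,40,40,40,40])

```text
t: 29.0
position: [0.6508, 0.0367, 0.2685]
eef_rot: [-0.004, -3.139, 0.002]
force: [0.5, -0.1, 0.3]
grip_width: 0.0401
gripper_force: 0.0
```

```bash
cat > cov2.py <<'E'
from h import *
b=snap('side','cv'); C=cloud(b)
for y in (-.06,-.03,.0,.12):
    m=(np.abs(C[...,1]-y)<.01)&(C[...,0]>.38)&(C[...,0]<.595)&(C[...,2]>.02)&(C[...,2]<.165); p=C[m]
    if len(p)>15:
        k=p[:,2].argmax(); f=np.polyfit(p[:,0],p[:,2],1); print(y,len(p),'slope angle',(np.pi/2-np.arctan(-f[0])).round(3),'top pt',p[k].round(4),'min x',p[:,0].min().round(4))
E
python3 cov2.py
python3 - <<'E'
from key import *
s=snap('wrist','w8'); m,r,P=keyrect(s,.219); print(m.sum(),r,np.percentile(P[:,2],[2,50,98]))
t=P[P[:,2]>np.median(P[:,2])-.004]; print(cv2.minAreaRect((t[:,:2]*1000).astype(np.float32)), 'z slope x,y',np.linalg.lstsq(np.c_[t[:,:2]-t[:,:2].mean(0),np.ones(len(t))],t[:,2],rcond=None)[0].round(4))
E
python3 go.py "0.6496 0.0385 0.2005 90"
```

```text
-0.06 129 slope angle 1.898 top pt [ 0.5845 -0.0578  0.1277] min x 0.47
-0.03 101 slope angle 1.019 top pt [ 0.4729 -0.0304  0.0989] min x 0.4694
0.0 115 slope angle 1.016 top pt [0.4708 0.0086 0.099 ] min x 0.4699
0.12 66 slope angle 1.025 top pt [0.4694 0.1114 0.0993] min x 0.4671
2039 ((652.5116577148438, 39.43958282470703), (13.033769607543945, 60.709686279296875), 89.57962799072266) [0.2156944  0.21850081 0.22119766]
((627.6062622070312, 39.672142028808594), (13.217597961425781, 115.39734649658203), 89.53459167480469) z slope x,y [-0.238  -0.1379  0.2192]
pos [0.6498 0.0387 0.2693] yaw 90.0 tilt [-0.002  0.    -1.   ] F [-1.1   0.03 -0.35] t 29.1 w 0.04003951443139254 0.0 q7 [-0.4   0.45  0.44  1.23 -0.19  1.5   1.59]
dp [0.1, -0.2, 68.8] rot [0.0003, -0.0018, 0.0001] n 1.4 0.0
```

The cover is fully open at about 1.02 rad (edge at z = 0.099) and the key is still upright. Regrasping it now.

Call:
drive_tool(dp=[[0,0,10],[0,0,30],[0,0,50],[0,0,62],[0,0,69],[0,0,69],[0,0,69],[0,0,69],[0,0,69],[0,0,69]], delta_rot=[[0,0,0],[0,0,0],[0,0,0],[0,0,0],[0,0,0],[0,0,0],[0,0,0],[0,0,0],[0,0,0],[0,0,0]], jaw=[40,40,40,40,40,34,28,22,18,14], newtons=40)

```text
t: 30.1
position: [0.6504, 0.0385, 0.2014]
eef_rot: [-0.0, 3.142, 0.001]
force: [-0.0, 0.5, 0.3]
grip_width: 0.0143
gripper_force: 0.5
```

Call:
drive_tool(dp=[[0,0,0],[0,0,0],[0,0,0],[0,0,0],[0,0,-3],[0,0,-10],[0,0,-25],[0,0,-45],[0,0,-65],[0,0,-80]], delta_rot=[[0,0,0],[0,0,0],[0,0,0],[0,0,0],[0,0,0],[0,0,0],[0,0,0],[0,0,0],[0,0,0],[0,0,0]], jaw=[11,8,8,8,8,8,8,8,8,8])

```text
t: 31.1
position: [0.6503, 0.0384, 0.2825]
eef_rot: [-0.0, 3.141, 0.0]
force: [0.9, 0.1, 0.5]
grip_width: 0.013
gripper_force: 40.2
```

```bash
python3 go.py "0.52 -0.15 0.28 23.2" "0.4613 -0.269 0.28 23.2" "0.4613 -0.269 0.15 23.2"
python3 - <<'E'
from key import *
s=snap('wrist','w9'); 
for n in('w2','w9'):
    q=pickle.load(open(n+'.pkl','rb')); m=keyrect(q,.25)[0]; v,u=np.nonzero(m); print(n,m.sum(),u.min(),u.max(),v.min(),v.max(),cv2.minAreaRect(np.c_[u,v].astype(np.float32)))
E
```

```text
pos [0.6503 0.0384 0.2825] yaw 90.01 tilt [ 0.  0. -1.] F [0.92 0.1  0.54] t 31.1 w 0.013049993379349636 40.221054553985596 q7 [-0.39  0.45  0.44  1.21 -0.19  1.52  1.59]
dp [130.3, -188.4, 2.5] rot [0.0003, 0.0, 1.166] n 4.6 7.8
dp [189.0, -307.4, 2.5] rot [0.0003, 0.0, 1.166] n 7.2 7.8
dp [189.1, -307.4, 132.5] rot [0.0003, 0.0, 1.166] n 7.7 7.8
w2 4199 302 337 259 392 ((319.5, 325.5), (133.0, 35.0), 90.0)
w9 3932 303 336 268 394 ((319.5, 331.0), (126.0, 33.0), 90.0)
```

Run:
```python
from key import *
o=telemetry.get_obs()
tc={'w2':(np.array([.4613,-.2696,.2816]),np.array([1.729,2.619,.002])),'w9':(o['position'],o['eef_rot'])}
for n in tc:
    q=pickle.load(open(n+'.pkl','rb')); m=keyrect(q,.25)[0]; P=cloud(q)[m]; L=(P-tc[n][0])@R.from_rotvec(tc[n][1]).as_matrix()*1000
    t=L[np.abs(L[:,2]-np.median(L[:,2]))<3]
    print(n,'top z tool',np.median(L[:,2]).round(2),'x',np.percentile(t[:,0],[1,99]).round(1),'y',np.percentile(t[:,1],[1,99]).round(1),'slope dz/dx',np.polyfit(t[:,0],t[:,2],1).round(4))
b=snap('side','s9'); u,v=proj(b,[o['position']-[0,0,.035]])[0].astype(int)
for d in (.02,.03,.04,.05,.055,.06,.065):
    u,v=proj(b,[o['position']-[0,0,d]])[0]; row=b['color'][int(round(v)),int(u)-8:int(u)+9].min(1).astype(int); print(d,round(u,2),int(u)-8,row.tolist())
```

```text
w2 top z tool -18.32 x [-29.8  31.2] y [-6.9  6.1] slope dz/dx [ 3.50000e-03 -1.82432e+01]
w9 top z tool -14.49 x [-31.6  28.5] y [-6.8  6. ] slope dz/dx [ -0.0633 -14.3633]
0.02 329.18 321 [110, 110, 109, 109, 111, 110, 109, 104, 83, 91, 100, 109, 110, 110, 108, 108, 109]
0.03 329.05 321 [108, 109, 109, 109, 109, 110, 110, 107, 88, 94, 100, 107, 109, 108, 109, 108, 108]
0.04 328.93 320 [223, 222, 215, 159, 111, 110, 110, 109, 97, 89, 97, 101, 109, 110, 111, 110, 109]
0.05 328.81 320 [223, 223, 223, 223, 223, 223, 223, 216, 142, 98, 127, 134, 109, 109, 108, 109, 110]
0.055 328.75 320 [223, 223, 223, 223, 223, 224, 223, 223, 214, 156, 185, 223, 222, 219, 186, 132, 108]
0.06 328.69 320 [223, 223, 223, 223, 223, 223, 223, 223, 223, 222, 222, 223, 223, 223, 222, 219, 186]
0.065 328.62 320 [223, 223, 223, 223, 223, 223, 223, 223, 223, 223, 223, 223, 223, 223, 224, 223, 224]
```

Call:
drive_tool(dp=[[12,-19,0],[33,-53,0],[57,-91,0],[81,-130,0],[105,-169,0],[129,-208,0],[152,-245,0],[172,-277,0],[185,-298,2],[190,-305.5,2.5]], delta_rot=[[0,0,0.08],[0,0,0.2],[0,0,0.33],[0,0,0.46],[0,0,0.59],[0,0,0.72],[0,0,0.85],[0,0,0.98],[0,0,1.1],[0,0,1.166]], jaw=[8,8,8,8,8,8,8,8,8,8])

```text
t: 32.2
position: [0.4575, -0.27, 0.2778]
eef_rot: [-1.741, -2.613, 0.001]
force: [0.2, 0.2, -0.8]
grip_width: 0.0134
gripper_force: 40.2
```

Call:
drive_tool(dp=[[0,0,10],[0,0,30],[0,0,50],[0,0,65],[0,0,70],[0,0,70],[0,0,70],[0,0,70],[0,0,70],[0,0,70]], delta_rot=[[0,-0.05,0],[0,-0.055,0],[0,-0.055,0],[0,-0.055,0],[0,-0.055,0],[0,-0.055,0],[0,-0.055,0],[0,-0.055,0],[0,-0.055,0],[0,-0.055,0]], jaw=[8,8,8,8,8,8,8,8,8,8])

```text
t: 33.2
position: [0.4604, -0.2671, 0.2088]
eef_rot: [1.704, 2.584, -0.047]
force: [0.8, -0.5, -0.7]
grip_width: 0.0132
gripper_force: 40.2
```

```bash
python3 go.py
python3 - <<'E'
from key import *
o=telemetry.get_obs()
q=snap('wrist','w10'); m=keyrect(q,.22)[0]; P=cloud(q)[m]; print('key cloud ctr',((np.percentile(P,1,axis=0)+np.percentile(P,99,axis=0))/2).round(4)); t=P[np.abs(P[:,2]-np.median(P[:,2]))<.004]
print('top z',np.median(t[:,2]),'slopes',np.linalg.lstsq(np.c_[t[:,:2]-t[:,:2].mean(0),np.ones(len(t))],t[:,2],rcond=None)[0].round(3))
a=snap('top','t10'); c=a['color'].astype(int)
b=snap('side','s10'); print(proj(b,[[.4605,-.2666,.062],o['position']-[0,0,.057]]))
for s,n in((q,'wrist'),(b,'side')):
    u,v=proj(s,[[.4605,-.2666,.062]])[0].astype(int); print(n,u,v)
cv2.imwrite('pics/mix10.png',np.hstack([cv2.resize(q['color'][120:420,180:460],(400,428)),cv2.resize(b['color'][270:370,310:404],(400,428),interpolation=2)])[...,::-1])
C=cloud(b); m=np.zeros((480,640),bool); u,v=proj(b,[[.4605,-.2666,.062]])[0].astype(int); m[v-10:v+40,u-16:u+17]=1
p=C[m&(C[...,2]>.055)&(C[...,2]<.066)]; print(len(p),cv2.minEnclosingCircle((p[:,:2]*1000).astype(np.float32)))
E
```

```text
pos [ 0.4604 -0.2671  0.2088] yaw 23.21 tilt [ 0.022 -0.05  -0.998] F [ 0.75 -0.49 -0.71] t 33.2 w 0.013239728382769383 40.2293998003006 q7 [-0.22  0.19  0.77  1.73 -0.11  1.23  0.97]
key cloud ctr [ 0.4606 -0.2689  0.2253]
top z 0.22582539642522864 slopes [-0.002  0.009  0.226]
[[356.87834291 322.12012855]
 [359.50714664 289.3387415 ]]
wrist 320 215
side 356 322
166 ((464.57916259765625, -270.2247314453125), 28.111669540405273)
```

View pics/mix10.png

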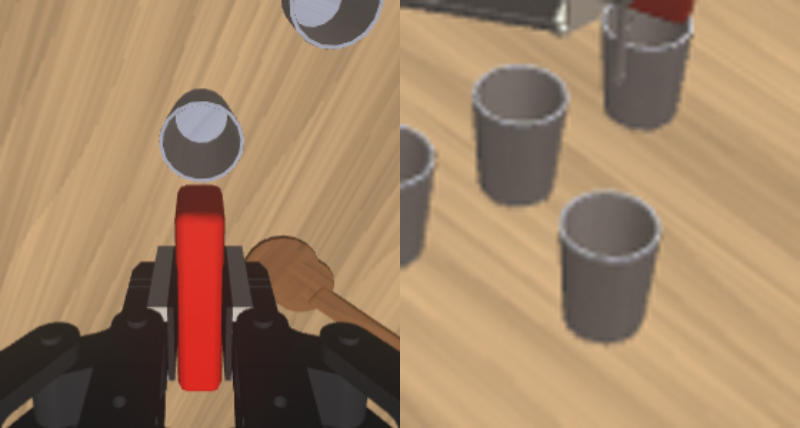

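The cup stands upright, with its rim at about (321,218) in the wrist view and (359,323) in the side view. The key is level above it.

Run:
```python
from h import *
q=pickle.load(open('w10.pkl','rb'));b=pickle.load(open('s10.pkl','rb'))
print(plane(q,[320.7,218],.062),plane(b,[358.6,322.9],.062),tri(q,[320.7,218],b,[358.6,322.9]))
C=cloud(q); c=q['color'].astype(int)
m=np.zeros((480,640),bool); m[183:255,285:356]=1; m&=(C[...,2]>.057)&(C[...,2]<.067)
p=C[m]; A=np.c_[2*p[:,:2],np.ones(len(p))]; x=np.linalg.lstsq(A,(p[:,:2]**2).sum(1),rcond=None)[0]; print(len(p),'circle',x[:2],np.sqrt(x[2]+x[0]**2+x[1]**2))
```

```text
[[ 0.46176445 -0.26839609  0.062     ]] [[ 0.46158624 -0.27069465  0.062     ]] [ 0.46244246 -0.26922704  0.06027763]
635 circle [ 0.46215748 -0.26943758] 0.024224255234097592
```

Call:
drive_tool(dp=[[0,1.3,10],[1.1,1.3,30],[2.2,1.3,50],[3.3,1.3,70],[4.4,1.3,90],[5.3,1.3,107],[6.1,1.3,121],[6.6,1.3,130],[6.9,1.3,135],[6.9,1.3,135.6]], delta_rot=[[0,0,0],[0,0,0],[0,0,0],[0,0,0],[0,0,0],[0,0,0],[0,0,0],[0,0,0],[0,0,0],[0,0,0]], jaw=[8,8,8,8,8,8,8,8,8,8])

```text
t: 34.35
position: [0.4614, -0.267, 0.0723]
eef_rot: [1.704, 2.585, -0.048]
force: [0.4, 0.1, -0.6]
grip_width: 0.0132
gripper_force: 40.2
```

Call:
drive_tool(dp=[[0,0,0],[0,0,0.4],[0,0,0.8],[0,0,1.2],[0,0,1.6],[0.1,0,2],[0.1,0,2.4],[0.1,0,2.8],[0.1,0,2.8],[0.1,0,2.8]], delta_rot=[[0,0,0],[0,0,0],[0,0,0],[0,0,0],[0,0,0],[0,0,0],[0,0,0],[0,0,0],[0,0,0],[0,0,0]], jaw=[8,8,8,8,8,8,8,8,8,8])

```text
t: 35.35
position: [0.4615, -0.267, 0.0698]
eef_rot: [1.704, 2.585, -0.047]
force: [0.3, 0.2, 0.4]
grip_width: 0.0129
gripper_force: 40.2
```

```bash
python3 go.py
```

```text
pos [ 0.4615 -0.267   0.0698] yaw 23.21 tilt [ 0.021 -0.05  -0.999] F [0.28 0.19 0.38] t 35.35 w 0.012868488358729092 40.2290815114975 q7 [-0.15  0.36  0.71  1.89 -0.25  0.94  1.07]
```

Call:
drive_tool(dp=[[0,0,0.3],[0,0,0.6],[0,0,0.9],[0,0,1.2],[0.1,0,1.5],[0.1,0,1.8],[0.1,0,2],[0.1,0,2],[0.1,0,2],[0.1,0,2]], delta_rot=[[0,0,0],[0,0,0],[0,0,0],[0,0,0],[0,0,0],[0,0,0],[0,0,0],[0,0,0],[0,0,0],[0,0,0]], jaw=[8,8,8,8,8,8,8,8,8,8])

```text
t: 36.35
position: [0.462, -0.2674, 0.0685]
eef_rot: [1.704, 2.584, -0.047]
force: [-1.3, 0.3, 7.7]
grip_width: 0.0127
gripper_force: 41.2
```

Call:
drive_tool(dp=[[0,0,-0.6],[0,0,-0.9],[0,0,-0.9],[0,0,-0.9],[0,0,-0.9],[0,0,-0.9],[0,0,-0.9],[0,0,-0.9],[0,0,-0.9],[0,0,-0.9]], delta_rot=[[0,0,0],[0,0,0],[0,0,0],[0,0,0],[0,0,0],[0,0,0],[0,0,0],[0,0,0],[0,0,0],[0,0,0]], jaw=[8,8,12,15,18,22,27,33,40,40])

```text
t: 37.35
position: [0.4615, -0.267, 0.0687]
eef_rot: [1.704, 2.585, -0.047]
force: [-0.0, 0.3, -0.8]
grip_width: 0.0406
gripper_force: 0.0
```

Call:
drive_tool(dp=[[0,0,-3],[0,0,-10],[-0.5,0,-20],[-1,0,-35],[-2,0,-60],[-3,0,-90],[-4,0,-120],[-5,0,-145],[-5.5,0,-150],[-5.5,0,-150]], delta_rot=[[0,0,0],[0,0,0],[0,0,0],[0,0,0],[0,0,0],[0,0,0],[0,0,0],[0,0,0],[0,0,0],[0,0,0]], jaw=[40,40,40,40,40,40,40,40,40,40])

```text
t: 38.35
position: [0.4611, -0.2648, 0.2202]
eef_rot: [1.703, 2.583, -0.045]
force: [0.8, 0.8, -0.1]
grip_width: 0.0403
gripper_force: 0.0
```

```bash
python3 go.py; python3 cov2.py
python3 - <<'E'
from key import *
q=snap('wrist','w11'); m,r,P=keyrect(q,.086); print(m.sum(),r,np.percentile(P[:,2],[2,50,98])); t=P[np.abs(P[:,2]-np.median(P[:,2]))<.004]
print('slopes',np.linalg.lstsq(np.c_[t[:,:2]-t[:,:2].mean(0),np.ones(len(t))],t[:,2],rcond=None)[0].round(3))
b=snap('side'); a=snap('top')
cv2.imwrite('pics/mix11.png',np.hstack([cv2.resize(b['color'][130:380,200:500],(480,400)),cv2.resize(q['color'][120:340,230:400],(309,400))])[...,::-1])
E
```

```text
pos [ 0.4611 -0.2648  0.2202] yaw 23.21 tilt [ 0.024 -0.051 -0.998] F [ 0.82  0.81 -0.07] t 38.35 w 0.04033121474756802 0.0 q7 [-0.24  0.18  0.77  1.71 -0.1   1.25  0.96]
-0.06 133 slope angle 1.894 top pt [ 0.5913 -0.0611  0.1294] min x 0.469
-0.03 102 slope angle 1.024 top pt [ 0.4712 -0.0399  0.0992] min x 0.4697
0.0 112 slope angle 1.015 top pt [ 0.4715 -0.0019  0.0985] min x 0.469
0.12 68 slope angle 1.022 top pt [0.4711 0.1181 0.0982] min x 0.4685
1177 ((461.7098388671875, -268.8658447265625), (13.079318046569824, 62.72404479980469), 23.690210342407227) [0.08330952 0.08549842 0.08710083]
slopes [ 0.003 -0.004  0.085]
```

View pics/mix11.png

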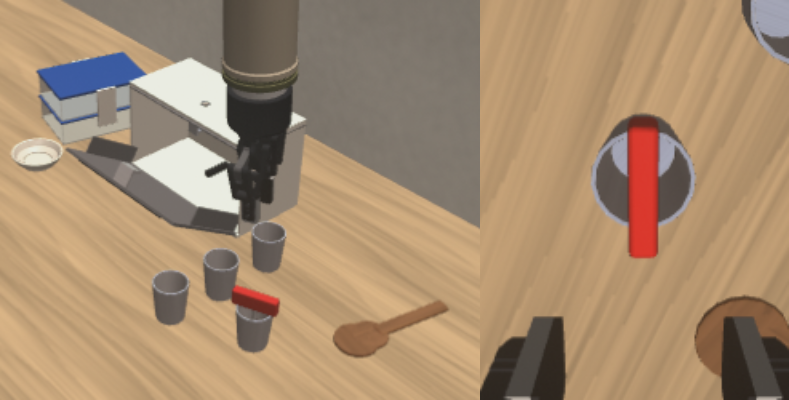

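The key lies level across the standing cup's rim, with its top at z = 0.0855 and its handle at (643,185) in the picture. The cover is fully open and the bystanders are where they were, so I'm handing in.

```bash
python3 -c "
from workcell import ticket; print(ticket.hand_in())"
```

```text
the job is handed in; nothing more can be done
None
```

The catch let go at about 9 N, the front cover is fully open (about 1.0 rad), the key hangs level across the rim of the standing steel cup, nothing else was touched, and I handed the job in at about 38.5 s.

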